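# Punch-mark a place board on a sliding carriage

### The arm

A 6-joint arm with a two-finger parallel gripper is mounted at the origin on the work surface. World frame = base frame: x ahead of the robot, y to its left, z up, the work surface at z = 0. Lengths are in m, angles in rad, forces in N, time in s.
With the tool pointing down it reaches from about 0.4 to 0.925 m from the base axis. Payload 12.5 kg.
Tool frame: the origin (TCP) lies at the very end of the fingers, on their centre line; the grasp point (between the pads) lies 19 mm behind it; z points along the fingers, y is the line along which they close (so a half turn about z gives the same grasp; the last joint's range is limited). The gripper opens to 95 mm and grips with 3 to 60 N. Pads are 20 mm wide; open, the fingers measure 119 mm over their backs; the gripper's body (75 mm by 180 mm) begins 59 mm behind the grasp point.
Start: joints at [1.022, 0.491, 1.559, -0, 1.092, -0.106], TCP at [0.268, 0.565, 0.215] pointing down, gripper open.
Joint ranges: [-3.1, 3.1], [-0.84, 2.19], [0.05, 2.79], [-1.13, 4.28], [0.06, 2.93], [-2.69, 2.69]. Speed limits (rad/s): [2.22, 2.22, 2.79, 3.14, 3.14, 3.14].

### API

Orientations are given as a 3x3 rotation matrix whose columns are the frame's x, y, z axes.
In Python, from rig import bot gives the robot as it stands. The module is installed in compiled form; this text tells all that it offers.
- The arm moves only by the shell command python3 -m crank 'ROWS' [FORCE]. ROWS is JSON, a list of rows, each an object of numbers: "tx", "ty", "tz": the shift along the tool's x, y, z in cm; "wx", "wy", "wz": the turn, a rotation vector about the tool's x, y, z in rad; "fingers": the finger opening in cm, from 0 to 9.51. A call has 1 to 10 rows; each row is the pose to reach, as a shift and turn from the pose commanded when the call began, along the tool's axes at that moment; what a row does not reach only later rows make up. A row lasts 1/10 s, in which the tool goes at most 50 mm and 8.59 degrees, less where a joint would pass 70% of its speed; a pose out of reach is approached as far as the arm can. A call with a gripper value outside its range is refused whole. The fingers move at their own pace and stop on an object; FORCE is the grip in N (left out, the last holds). Time passes only in rows, so rows that repeat a pose let the fingers close. It gives the time, the measured TCP pose, the force, the opening and the grip force at its end, in the units of the state.
- bot.get_state(): the state, without advancing time (a new reading comes with each control period).
- bot.read_camera(name): name is "side" or "top"; returns (picture, depth): 384x512x3 uint8, red, green, blue; 384x512 float32, m along the optical axis (not along the pixel's ray), 0 where there is no reading.
- bot.calibration(name): a dict with "mtx" (3x3 intrinsics, pixels), "distortion" ([k1, k2, p1, p2, k3] as OpenCV has them; the pictures are not rectified), "position" and "orientation" of the camera in the world. Camera axes: x right, y up, looking along -z (the intrinsics and any distortion apply to the point x, -y, -z); pixel columns grow to the right and rows downward; lengths in m; the calibration is good to about 2 mm. A picture is of the moment at which its call begins. calibration takes no time and is no camera call.
- bot.finish_job(): hands the job in; it is judged then, once.
Trained networks look in the newest picture that a camera, given by its name, has taken for a name from the list of things; names that differ only in an ending like _2 or _b are one class to them, and where a whole thing is asked for, a point or a joint stands for the part that bears it (a point fixed in the world has none). Each returns a list of dicts, best first, with "conf" (0 to 1); they miss things now and then, are a little off and sometimes report something else, mostly with a low value. They report only what shows in the picture. A call takes as long as a camera call.
- bot.trace(query, camera): "pixels" (384x512 bool, what is visible of it) and "xy" ([column, row] as shares, 0 to 1, of the picture: columns of its width, rows of its height, amid what is visible of it).
- bot.tip_of(query, camera): "xy" ([column, row] as shares, 0 to 1, of the picture: columns of its width, rows of its height: a listed point, or the origin of a listed thing).
The state is a dict: "clock": time; "joint_positions": joint angles; "dq": joint speeds; "effort": joint torques, N m; "position": TCP position; "ee_rot": TCP orientation; "ft_force": force on the tool from outside, world axes, zero at the start; "moment": the same for the moment, N m; "grip_width": opening from 0.0 (shut) to 1.0 (fully open); "grip_force": force on a finger pad.
Only numpy, scipy, OpenCV 4.12 (cv2) and the standard library are available. Lean on these libraries where they do the work, as an engineer would, in place of code of your own. Each camera call takes 0.05 s, during which the arm holds its last target. There are 200 camera calls.

### The job

Mark the round place board: press the red clamp flap down until it clicks and stays shut, then slide the carriage (it has an orange finger well to push in) until the gold dot is centred under the punch's pointer and press the black punch cap fully down for a moment; then do the same for the white dot. Leave the flap shut, the punch up and the white dot still under the pointer; never punch beside a dot, and do not disturb the glasses, bottles and other things standing around.

Things in the scene. Friction and masses are not known exactly. Their poses are not given: they have to be found in the camera images.
- stand: green marking stand, fixed; base 300 (x) x 340 (y) x 16 mm. Origin on the table below the pointer; its x axis points away from the robot (yaw within 0.25 rad). Column at +y (y 143 to 177 mm, 170 mm tall) with an arm 26 mm wide, 145 to 169 mm up, along y to 10 mm past the pointer axis; 22 mm nose below it down to 130 mm. All else is under 82 mm high, but the open flap and the punch
- pointer (a point): the fixed pointer axis: rest position of the punch's pointed brass tip, 84 mm above the table, on the stand's origin axis
- saddle (a joint): lower slide: carriage travel along the stand's x axis, m, -0.055 to 0.055; 0 = board centre under the pointer. Stiff: about 3 N to move, stays where it is left
- carriage (a joint): upper slide: carriage travel along the stand's y axis, m, -0.055 to 0.055; 0 = board centre under the pointer. About 3 N to move, stays where it is left
- well (a point): centre of the mouth of the orange finger well, a square open box on the front (-x) edge of the aluminium carriage; pushing its walls from inside moves the carriage. Inside 56 x 56 mm, walls 5 mm thick, square to the stand; rim (this point) 68 mm and inner floor 35 mm above the table. 135 mm to -x of the board's centre
- gold_dot (a point): centre of the gold dot (16 mm across), flush in the top of the round dark-wood place board (150 mm across, top 72 mm above the table), which lies on the carriage turned any way round; 35 mm from the board's centre
- white_dot (a point): centre of the white dot (16 mm across) on the same board, 36 mm from its centre, 63 mm from the gold dot
- flap (a joint): red clamp flap on the carriage's -y edge, rad: 0 = shut flat on the board's rim, 0.8 = sprung open. It springs up again unless pressed past its catch (click at about 0.2 rad, some 8 N at the pad), which then holds it at about 0
- flap_pad (a point): on the flap's upper face, 36 mm from its hinge. Flap 70 (stand x) x 60 x 5 mm; hinge along the stand's x axis, 76 mm above the table, 115 mm to -y of the board's centre; its free end (towards the board) rises as it opens. Shut, this point is 78 mm above the table, 79 mm to -y of the board's centre. The board's centre is 135 mm to +x of the well
- punch (a joint): punch stroke, m: 0 = up, 0.010 = fully down (tip on the board); springs back, about 4 N to start and 8 N at the bottom
- punch_top (a point): top centre of the punch's black push cap (40 mm across), 207 mm above the table when up, on the pointer axis
- wine_bottle: bystander: green wine bottle, 74 mm wide, 300 mm tall, upright, origin at the centre of its foot
- beer_bottle: bystander: brown bottle, 62 mm wide, 230 mm tall, upright, origin at the centre of its foot
- wine_glass: bystander: stemmed wine glass, 76 mm wide, 200 mm tall, upright, origin at the centre of its foot
- wine_glass2: bystander: second stemmed wine glass, 76 mm wide, 200 mm tall, upright, origin at the centre of its foot
- tumbler: bystander: clear tumbler, 72 mm wide, 90 mm tall, upright, origin at the centre of its foot
- pepper_mill: bystander: dark wooden pepper mill, 54 mm wide, 152 mm tall, upright, origin at the centre of its foot
- candle_cup: bystander: amber candle cup, 60 mm wide, 60 mm tall, upright, origin at the centre of its foot

How it is judged:
By the outcome, as a careful person would: the job done as asked, in the order asked, and still so for the second after the job is handed in, with the robot touching nothing.
It also fails if it takes over 72 s, if anything falls off the work surface, if the arm or the gripper's body presses on something with over 40 N, if the wrist force passes 120 N, or if a joint passes its speed limit or range.

## Working session

There is one attempt and no reset: what is moved stays moved. The work goes in short steps, Python scripts to look and compute and a shell command to move; the robot and the scene stay as the last step left them, time stands still between calls to the robot, and variables do not carry over. Pictures are saved under pics/ and viewed, at most 10 in all, crops included, and the job is handed in when it is done.

```bash
mkdir -p pics; cat > h.py <<'E'
import numpy as np, cv2
from rig import bot
def cal(c):
    k=bot.calibration(c); return np.array(k["mtx"]),np.array(k["distortion"]),np.array(k["position"]),np.array(k["orientation"])
def ray(c,xy):
    K,d,p,R=cal(c); u=cv2.undistortPoints(np.array([[[xy[0]*512,xy[1]*384]]],float),K,d)[0,0]
    return p,R@np.array([u[0],-u[1],-1.])
def atz(c,xy,z):
    p,r=ray(c,xy); return p+r*(z-p[2])/r[2]
def proj(c,P):
    K,d,p,R=cal(c); q=(np.atleast_2d(P)-p)@R; q=q*[1,-1,-1]
    return cv2.projectPoints(q,np.zeros(3),np.zeros(3),K,d)[0][:,0]
def snap(c,f=None):
    im,de=bot.read_camera(c)
    if f: cv2.imwrite(f,im[:,:,::-1])
    return im,de
E
python3 - <<'E'
from h import *
np.set_printoptions(precision=4,suppress=True)
a,_=snap("top"); b,_=snap("side")
cv2.imwrite("pics/1t.png",cv2.resize(a[:,:,::-1],(800,600)));cv2.imwrite("pics/1s.png",cv2.resize(b[:,:,::-1],(800,600)))
for c in("top","side"):
    print(c,cal(c)[2])
    for n,z in dict(well=.068,gold_dot=.072,white_dot=.072,punch_top=.207,flap_pad=.1,pointer=.084,stand=0,wine_bottle=0,beer_bottle=0,wine_glass=0,tumbler=0,pepper_mill=0,candle_cup=0).items():
        for r in bot.tip_of(n,c)[:2]: print(n,round(r["conf"],2),np.array(r["xy"])*[512,384],atz(c,r["xy"],z))
print(bot.get_state())
E
```

```text
top [ 0.3664 -0.0239  1.4169]
well 0.85 [262.2976 218.1888] [ 0.4707 -0.0433  0.068 ]
well 0.63 [134.912  224.4864] [0.4386 0.4034 0.068 ]
gold_dot 0.89 [259.3792 184.0896] [ 0.5902 -0.0308  0.072 ]
white_dot 0.6 [273.408  177.4848] [ 0.6148 -0.0797  0.072 ]
punch_top 0.69 [259.0208 161.8944] [ 0.6394 -0.0275  0.207 ]
punch_top 0.44 [371.9168 235.8912] [ 0.4111 -0.3858  0.207 ]
flap_pad 0.71 [291.2768 178.2912] [ 0.6081 -0.1402  0.1   ]
pointer 0.84 [257.024  170.9184] [ 0.6347 -0.0215  0.084 ]
stand 0.78 [255.488  179.4816] [ 0.6192 -0.0163  0.    ]
stand 0.75 [263.5776 218.688 ] [ 0.4742 -0.049   0.    ]
wine_bottle 0.76 [130.4064 162.2016] [0.6763 0.4565 0.    ]
beer_bottle 0.81 [372.8896 234.7008] [ 0.4232 -0.4514  0.    ]
beer_bottle 0.53 [212.224 227.712] [0.4371 0.1381 0.    ]
wine_glass 0.89 [376.6784 189.8112] [ 0.5901 -0.4682  0.    ]
wine_glass 0.67 [132.608  226.0992] [0.4361 0.4332 0.    ]
tumbler 0.69 [331.008  207.7824] [ 0.5194 -0.2967  0.    ]
pepper_mill 0.61 [191.488 175.104] [0.631  0.2224 0.    ]
candle_cup 0.7 [261.3248 217.8048] [ 0.4773 -0.0407  0.    ]
candle
[... 947 characters left out ...]
[0.4978 0.0279 0.    ]
pepper_mill 0.63 [262.6048 172.3008] [ 0.6392  0.2475 -0.    ]
candle_cup 0.6 [214.9888 200.7168] [0.4332 0.125  0.    ]
{'clock': 1.4, 'joint_positions': array([ 1.0224,  0.4909,  1.5589,  0.    ,  1.0917, -0.1056]), 'dq': array([-0.0009, -0.0015, -0.001 , -0.0016, -0.0005, -0.    ]), 'effort': array([ -0.0002, -61.2468, -25.8434,   0.0693,   0.0445,  -0.    ]), 'position': array([0.2678, 0.5647, 0.2146]), 'ee_rot': array([[-0.9035,  0.4285,  0.    ],
       [ 0.4285,  0.9035,  0.0001],
       [-0.    ,  0.0001, -1.    ]]), 'ft_force': array([-0.4517,  0.4133, -1.4937]), 'moment': array([-0.0413, -0.0085, -0.0469]), 'grip_force': 0.0, 'grip_width': 0.9984439157723692}
```

View pics/1t.png

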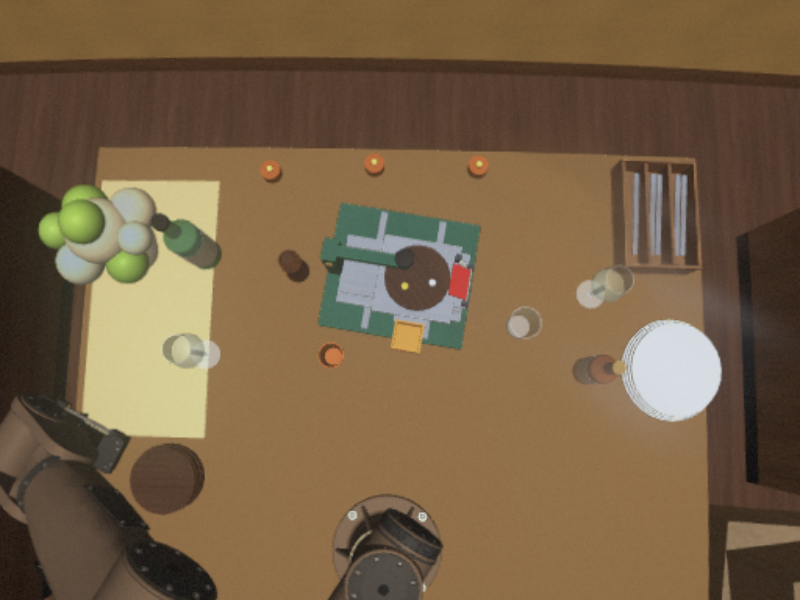

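View pics/1s.png

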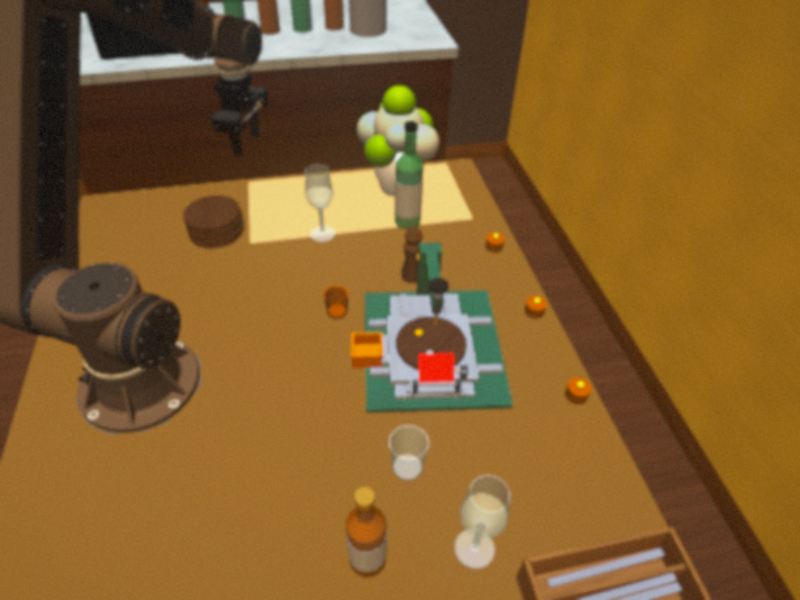

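The top view shows the stand at about (400,275) with the well at (407,337), the gold dot at (404,286), the white dot at (432,282) and the red flap at (460,281). The side view agrees. I'll zoom in on both for a finer measurement.

```bash
python3 - <<'E'
from h import *
for c,(x,y,w,h) in dict(top=(197,122,120,112),side=(220,155,115,112)).items():
    im=np.mean([bot.read_camera(c)[0] for _ in range(4)],0).astype(np.uint8)
    cv2.imwrite(f"pics/2{c}full.png",im[:,:,::-1])
    cv2.imwrite(f"pics/2{c}.png",cv2.resize(im[y:y+h,x:x+w,::-1],None,fx=5,fy=5,interpolation=cv2.INTER_CUBIC))
E
```

```text
(no output)
```

View pics/2top.png

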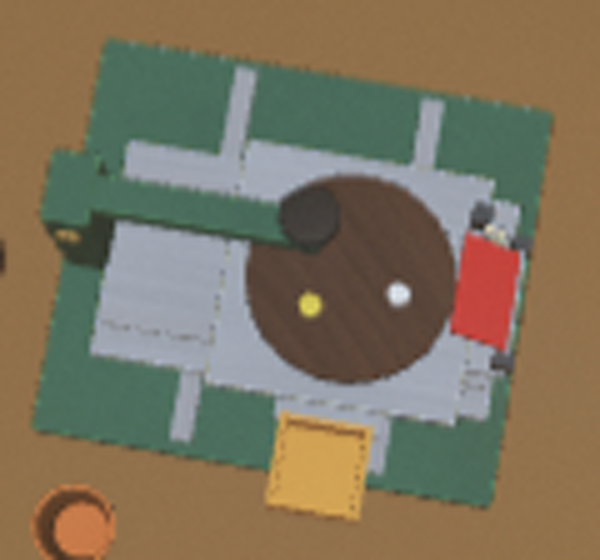

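View pics/2side.png

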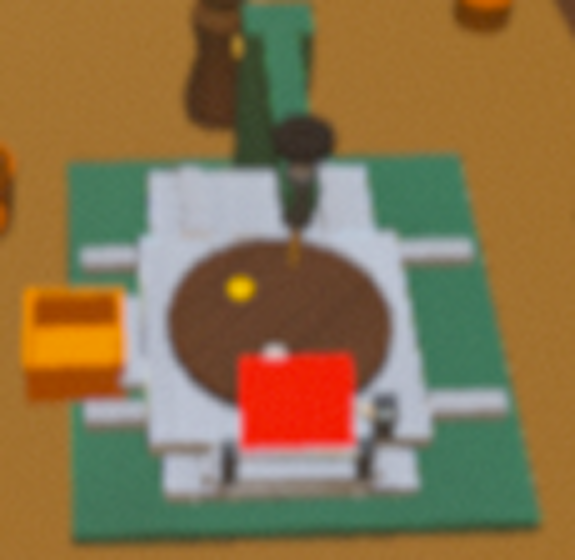

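```bash
cat > m.py <<'E'
from h import *
np.set_printoptions(precision=4,suppress=True)
off=dict(top=(197,122),side=(220,155))
def pt(c,p,z): 
    q=(np.array(p)+.5)/5-.5+off[c]; return atz(c,q/[512,384],z)
for c,cs in dict(top=[(108,40),(553,112),(492,508),(33,430)],side=[(68,163),(460,155),(540,520),(75,530)]).items():
    P=np.array([pt(c,p,.016) for p in cs])[:,:2]
    if c=="side": P=P[[1,2,3,0]]  # order: (+x,+y),(+x,-y),(-x,-y),(-x,+y)
    M=np.array([(.15,.17),(.15,-.17),(-.15,-.17),(-.15,.17)])
    m=P.mean(0); A=(P-m); yaw=np.arctan2((M[:,0]*A[:,1]-M[:,1]*A[:,0]).sum(),(M*A).sum())
    R=np.array([[np.cos(yaw),-np.sin(yaw)],[np.sin(yaw),np.cos(yaw)]])
    print(c,"stand",m,yaw,"resid",(A-M@R.T)*1000)
    L=[("gold",(310,305),.072),("white",(399,294),.072),("board",(351,279),.072),("cap",(308,217),.207)] if c=="top" else [("gold",(240,288),.072),("white",(275,352),.072),("board",(280,323),.072),("tip",(294,265),.084),("cap",(303,136),.207)]
    W=[(282,411),(372,428),(360,520),(266,503)] if c=="top" else [(28,287),(127,290),(124,372),(22,372)]
    L+=[("well%d"%i,w,.068) for i,w in enumerate(W)]
    D={}
    for n,p,z in L: D[n]=pt(c,p,z); print(n,D[n],"stand",(D[n][:2]-m)@R*1000)
    w=np.mean([D["well%d"%i] for i in range(4)],0); print("well",w,(w[:2]-m)@R*1000)
E
python3 m.py
```

```text
top stand [ 0.6312 -0.0175] -0.14700865318939502 resid [[-1.5558 -1.6949]
 [-0.3585  1.7106]
 [ 0.9902  0.9594]
 [ 0.9241 -0.9751]]
gold [ 0.5954 -0.0279  0.072 ] stand [-33.8906 -15.5573]
white [ 0.6046 -0.0904  0.072 ] stand [-15.6809 -76.0175]
board [ 0.6146 -0.0564  0.072 ] stand [-10.7533 -40.9517]
cap [ 0.6292 -0.0251  0.207 ] stand [-0.8869 -7.8351]
well0 [ 0.5205 -0.0098  0.068 ] stand [-110.6959   -8.6421]
well1 [ 0.5098 -0.073   0.068 ] stand [-111.9769  -72.7426]
well2 [ 0.4453 -0.0657  0.068 ] stand [-176.8813  -74.9788]
well3 [ 0.4558 -0.0001  0.068 ] stand [-176.1438   -8.4911]
well [ 0.4828 -0.0372  0.068 ] [-143.9245  -41.2136]
side stand [ 0.6305 -0.0201] -0.1519415046580206 resid [[-2.2741 -2.5217]
 [-1.7996  1.8481]
 [ 3.8226  3.8882]
 [ 0.2511 -3.2146]]
gold [ 0.5941 -0.0293  0.072 ] stand [-34.6446 -14.5808]
white [ 0.604  -0.0878  0.072 ] stand [-15.9692 -70.9205]
board [ 0.613  -0.0642  0.072 ] stand [-10.6293 -46.2603]
tip [ 0.6311 -0.0262  0.084 ] stand [ 1.4818 -5.956 ]
cap [ 0.6277 -0.0317  0.207 ] stand [ -1.0569 -11.8738]
well0 [0.456  0.0008 0.068 ] stand [-175.6528   -5.7296]
well1 [ 0.5205 -0.0138  0.068 ] stand [-109.7282  -10.4344]
well2 [ 0.5059 -0.0832  0.068 ] stand [-113.6192  -81.1729]
well3 [ 0.4418 -0.0713  0.068 ] stand [-178.8152  -79.1303]
well [ 0.481  -0.0419  0.068 ] [-144.4539  -44.1168]
```

```bash
cat > g.py <<'E'
import sys
from h import *
YAW=-.149; PTR=np.array([.6304,-.0250])
RS=np.array([[np.cos(YAW),-np.sin(YAW)],[np.sin(YAW),np.cos(YAW)]])
def go(p,ya=None):
    s=bot.get_state(); R=np.array(s["ee_rot"]); d=R.T@(np.array(p)-s["position"])*100
    o="tx %.2f ty %.2f tz %.2f"%tuple(d)
    if ya is not None:
        c=np.arctan2(R[1,1],R[0,1]); Rt=np.array([[np.sin(ya),np.cos(ya),0],[-np.cos(ya),np.sin(ya),0],[0,0,-1]])
        w=cv2.Rodrigues(R.T@Rt)[0].ravel(); o+=" w %.3f %.3f %.3f"%tuple(w)
    print(o,"| clock %.2f pos"%s["clock"],np.round(s["position"],4),"F",np.round(s["ft_force"],1),"q",np.round(s["joint_positions"],2))
def st(x,y): return PTR+RS@np.array([x,y])/1000
if __name__=="__main__":  # stand mm x y, z mm, yaw rel stand
    a=[float(v) for v in sys.argv[1:]]
    go([*st(a[0],a[1]),a[2]/1000],YAW+a[3] if len(a)>3 else None)
E
python3 -m crank '[{"tz":-6,"fingers":0},{"tz":-12},{"tz":-12}]' 20; python3 g.py -10.7 -118 330 0
```

```text
tx -60.43 ty -49.35 tz -11.54 w 1.261 0.936 0.000 | clock 1.80 pos [0.2678 0.5647 0.2147] F [-0.2 -0.3  0.4] q [ 1.02  0.49  1.56 -0.    1.09 -0.11]validation failed for argument at $[0]...
```

```bash
sed -i 's/\[np.sin(ya),np.cos(ya),0\],\[-np.cos(ya),np.sin(ya),0\]/[-np.sin(ya),np.cos(ya),0],[np.cos(ya),np.sin(ya),0]/' g.py
python3 -m crank '[{"tx":0,"ty":0,"tz":-6,"wx":0,"wy":0,"wz":0,"fingers":0},{"tx":0,"ty":0,"tz":-12,"wx":0,"wy":0,"wz":0,"fingers":0},{"tx":0,"ty":0,"tz":-12,"wx":0,"wy":0,"wz":0,"fingers":0}]' 20; python3 g.py -10.7 -118 330 0
```

```text
clock: 2.1
position: [0.2681, 0.5654, 0.3396]
ee_rot: [[-0.904, 0.428, 0.003], [0.428, 0.904, 0.005], [-0.001, 0.006, -1.0]]
ft_force: [0.0, 0.8, -0.1]
grip_width: 0.805
grip_force: 0.0
tx -60.42 ty -49.44 tz 0.69 w 0.006 -0.003 1.277 | clock 2.10 pos [0.2681 0.5654 0.3396] F [ 0.   0.8 -0.1] q [ 1.02  0.4   1.38  0.    1.36 -0.11]
```

```bash

python3 -m crank '[{"tx":-30,"ty":-25,"tz":0,"wx":0,"wy":0,"wz":0.64,"fingers":0},{"tx":-30,"ty":-25,"tz":0,"wx":0,"wy":0,"wz":0.64,"fingers":0},{"tx":-30,"ty":-25,"tz":0,"wx":0,"wy":0,"wz":0.64,"fingers":0},{"tx":-30,"ty":-25,"tz":0,"wx":0,"wy":0,"wz":0.64,"fingers":0},{"tx":-30,"ty":-25,"tz":0,"wx":0,"wy":0,"wz":0.64,"fingers":0},{"tx":-30,"ty":-25,"tz":0,"wx":0,"wy":0,"wz":0.64,"fingers":0},{"tx":-30,"ty":-25,"tz":0,"wx":0,"wy":0,"wz":0.64,"fingers":0},{"tx":-30,"ty":-25,"tz":0,"wx":0,"wy":0,"wz":0.64,"fingers":0},{"tx":-30,"ty":-25,"tz":0,"wx":0,"wy":0,"wz":0.64,"fingers":0},{"tx":-30,"ty":-25,"tz":0,"wx":0,"wy":0,"wz":0.64,"fingers":0}]' 20; python3 g.py -10.7 -118 330 0
```

```text
clock: 3.1
position: [0.4319, 0.2098, 0.3347]
ee_rot: [[-0.467, 0.884, 0.0], [0.884, 0.467, 0.0], [0.0, 0.0, -1.0]]
ft_force: [-0.5, -0.2, 1.0]
grip_width: 0.013
grip_force: 0.0
tx -38.89 ty -1.27 tz 0.46 w 0.000 -0.000 0.635 | clock 3.10 pos [0.4319 0.2098 0.3347] F [-0.5 -0.2  1. ] q [ 0.31  0.17  1.72  0.    1.25 -0.17]
```

```bash

python3 -m crank '[{"tx":-38.9,"ty":-1.3,"tz":0.5,"wx":0,"wy":0,"wz":0.635,"fingers":0},{"tx":-38.9,"ty":-1.3,"tz":0.5,"wx":0,"wy":0,"wz":0.635,"fingers":0},{"tx":-38.9,"ty":-1.3,"tz":0.5,"wx":0,"wy":0,"wz":0.635,"fingers":0},{"tx":-38.9,"ty":-1.3,"tz":0.5,"wx":0,"wy":0,"wz":0.635,"fingers":0},{"tx":-38.9,"ty":-1.3,"tz":0.5,"wx":0,"wy":0,"wz":0.635,"fingers":0},{"tx":-38.9,"ty":-1.3,"tz":0.5,"wx":0,"wy":0,"wz":0.635,"fingers":0},{"tx":-38.9,"ty":-1.3,"tz":0.5,"wx":0,"wy":0,"wz":0.635,"fingers":0},{"tx":-38.9,"ty":-1.3,"tz":0.5,"wx":0,"wy":0,"wz":0.635,"fingers":0},{"tx":-38.9,"ty":-1.3,"tz":10,"wx":0,"wy":0,"wz":0.635,"fingers":0},{"tx":-38.9,"ty":-1.3,"tz":15,"wx":0,"wy":0,"wz":0.635,"fingers":0}]' 20; python3 g.py -10.7 -118 130 0;
```

```text
clock: 4.1
position: [0.6036, -0.1389, 0.2287]
ee_rot: [[0.146, 0.989, 0.002], [0.989, -0.146, -0.001], [-0.0, 0.002, -1.0]]
ft_force: [0.5, 0.9, -0.9]
grip_width: 0.006
grip_force: 0.0
tx -0.13 ty -0.13 tz 9.87 w 0.002 0.000 0.002 | clock 4.10 pos [ 0.6036 -0.1389  0.2287] F [ 0.5  0.9 -0.9] q [-0.33  0.47  1.56  0.    1.11 -0.19]
```

```bash

python3 -m crank '[{"tx":0,"ty":0,"tz":0,"wx":0,"wy":0,"wz":0,"fingers":0},{"tx":0,"ty":0,"tz":0,"wx":0,"wy":0,"wz":0,"fingers":0}]' 20; python3 g.py -10.7 -118 130 0
```

```text
clock: 4.3
position: [0.6033, -0.1382, 0.2306]
ee_rot: [[0.145, 0.989, -0.0], [0.989, -0.145, 0.0], [0.0, -0.0, -1.0]]
ft_force: [-0.0, 0.4, 0.1]
grip_width: 0.006
grip_force: 0.0
tx -0.21 ty -0.07 tz 10.06 w -0.000 -0.000 0.004 | clock 4.30 pos [ 0.6033 -0.1382  0.2306] F [-0.   0.4  0.1] q [-0.33  0.47  1.55  0.    1.12 -0.19]
```

```bash

python3 -m crank '[{"tx":-0.2,"ty":0,"tz":4,"wx":0,"wy":0,"wz":0,"fingers":0},{"tx":-0.2,"ty":0,"tz":8,"wx":0,"wy":0,"wz":0,"fingers":0},{"tx":-0.2,"ty":0,"tz":10.5,"wx":0,"wy":0,"wz":0,"fingers":0},{"tx":-0.2,"ty":0,"tz":11.5,"wx":0,"wy":0,"wz":0,"fingers":0},{"tx":-0.2,"ty":0,"tz":12.5,"wx":0,"wy":0,"wz":0,"fingers":0},{"tx":-0.2,"ty":0,"tz":13.2,"wx":0,"wy":0,"wz":0,"fingers":0},{"tx":-0.2,"ty":0,"tz":14,"wx":0,"wy":0,"wz":0,"fingers":0},{"tx":-0.2,"ty":0,"tz":14.6,"wx":0,"wy":0,"wz":0,"fingers":0},{"tx":-0.2,"ty":0,"tz":15.0,"wx":0,"wy":0,"wz":0,"fingers":0},{"tx":-0.2,"ty":0,"tz":15.2,"wx":0,"wy":0,"wz":0,"fingers":0}]' 20; python3 g.py -10.7 -118 78 0
```

```text
clock: 5.3
position: [0.6027, -0.1415, 0.0781]
ee_rot: [[0.146, 0.989, 0.001], [0.989, -0.146, -0.0], [-0.0, 0.001, -1.0]]
ft_force: [-2.1, 2.3, 19.9]
grip_width: 0.008
grip_force: 9.7
tx 0.13 ty -0.06 tz 0.01 w 0.001 0.000 0.002 | clock 5.30 pos [ 0.6027 -0.1415  0.0781] F [-2.1  2.3 19.9] q [-0.34  0.64  1.7   0.    0.8  -0.19]
```

```bash

python3 -m crank '[{"tx":0,"ty":0,"tz":-3,"wx":0,"wy":0,"wz":0,"fingers":0},{"tx":0,"ty":0,"tz":-8,"wx":0,"wy":0,"wz":0,"fingers":0},{"tx":0,"ty":0,"tz":-12,"wx":0,"wy":0,"wz":0,"fingers":0},{"tx":0,"ty":0,"tz":-12,"wx":0,"wy":0,"wz":0,"fingers":0}]' 20; python3 g.py -145.7 -34 160 1.5708
```

```text
clock: 5.7
position: [0.6042, -0.1421, 0.2033]
ee_rot: [[0.146, 0.989, 0.008], [0.989, -0.146, -0.003], [-0.002, 0.009, -1.0]]
ft_force: [-0.2, -0.0, -0.3]
grip_width: 0.005
grip_force: 0.0
tx 8.60 ty -13.74 tz 4.19 w 0.005 0.008 -1.569 | clock 5.70 pos [ 0.6042 -0.1421  0.2033] F [-0.2 -0.  -0.3] q [-0.34  0.49  1.59 -0.    1.05 -0.19]
```

```bash

python3 -m crank '[{"tx":2,"ty":-4,"tz":0,"wx":0,"wy":0,"wz":-0.14,"fingers":0},{"tx":4,"ty":-8,"tz":0,"wx":0,"wy":0,"wz":-0.28,"fingers":0},{"tx":6,"ty":-11,"tz":0,"wx":0,"wy":0,"wz":-0.42,"fingers":0},{"tx":8.6,"ty":-13.7,"tz":0,"wx":0,"wy":0,"wz":-0.56,"fingers":0},{"tx":8.6,"ty":-13.7,"tz":0,"wx":0,"wy":0,"wz":-0.7,"fingers":0},{"tx":8.6,"ty":-13.7,"tz":0,"wx":0,"wy":0,"wz":-0.85,"fingers":0},{"tx":8.6,"ty":-13.7,"tz":1,"wx":0,"wy":0,"wz":-1,"fingers":0},{"tx":8.6,"ty":-13.7,"tz":2,"wx":0,"wy":0,"wz":-1.14,"fingers":0},{"tx":8.6,"ty":-13.7,"tz":3,"wx":0,"wy":0,"wz":-1.28,"fingers":0},{"tx":8.6,"ty":-13.7,"tz":4,"wx":0,"wy":0,"wz":-1.42,"fingers":0}]' 20
python3 -m crank '[{"tx":0,"ty":0,"tz":0,"wx":0,"wy":0,"wz":-0.149,"fingers":0},{"tx":0,"ty":0,"tz":0,"wx":0,"wy":0,"wz":-0.149,"fingers":0},{"tx":0,"ty":0,"tz":0,"wx":0,"wy":0,"wz":-0.149,"fingers":0}]' 20
python3 - <<'E'
from h import *
im,_=snap("side"); cv2.imwrite("pics/3s.png",cv2.resize(im[155:267,210:340,::-1],None,fx=5,fy=5,interpolation=cv2.INTER_CUBIC))
im,_=snap("top")
for c in("top","side"):
  for n,z in dict(well=.068,gold_dot=.072,white_dot=.072,flap_pad=.078).items():
    for r in bot.tip_of(n,c)[:2]: print(c,n,round(r["conf"],2),atz(c,r["xy"],z))
E
python3 g.py -145.7 -34 160 1.5708
```

```text
clock: 6.7
position: [0.4792, -0.0363, 0.1568]
ee_rot: [[-0.958, 0.288, -0.0], [0.288, 0.958, 0.0], [0.0, -0.0, -1.0]]
ft_force: [-0.5, 0.2, 0.3]
grip_width: 0.009
grip_force: 0.0
clock: 7.0
position: [0.4794, -0.0363, 0.1575]
ee_rot: [[-0.988, 0.153, -0.0], [0.153, 0.988, 0.0], [0.0, 0.0, -1.0]]
ft_force: [0.5, -0.3, 0.2]
grip_width: 0.004
grip_force: 0.0
top gold_dot 0.8 [ 0.5839941  -0.04148743  0.072     ]
top white_dot 0.84 [ 0.6034649  -0.08905966  0.072     ]
top flap_pad 0.81 [ 0.60594183 -0.15211399  0.078     ]
side well 0.72 [ 0.47786388 -0.03829854  0.068     ]
side well 0.48 [ 0.59776067 -0.0225637   0.068     ]
side gold_dot 0.92 [ 0.59403404 -0.03974799  0.072     ]
side gold_dot 0.4 [ 0.60113594 -0.13203274  0.072     ]
side white_dot 0.79 [ 0.60122279 -0.10339777  0.072     ]
side flap_pad 0.77 [ 0.59371351 -0.14281657  0.078     ]
side flap_pad 0.5 [ 0.63422295 -0.03032575  0.078     ]
tx -0.19 ty -0.05 tz -0.23 w 0.000 0.000 -0.000 | clock 7.50 pos [ 0.4794 -0.0362  0.1577] F [ 0.4  0.5 -0. ] q [-0.21  0.36  1.97  0.    0.81 -1.63]
```

View pics/3s.png

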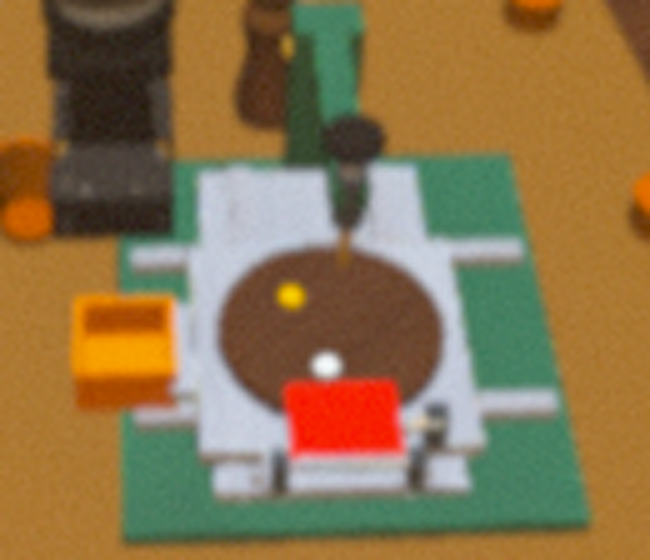

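```bash
cat > d.py <<'E'
from g import *
def dots(n=2):
    for c in("top","side"):
        im=np.mean([bot.read_camera(c)[0] for _ in range(n)],0)
        r,g,b=im[...,0],im[...,1],im[...,2]
        H=proj(c,[[*(PTR+RS@np.array(q)/1000),.072] for q in[(-95,-120),(-95,95),(95,-120),(95,95)]])
        x0,y0=H.min(0).astype(int); x1,y1=H.max(0).astype(int)
        for nm,w in(("gold",np.where((r>110)&(g>95),np.minimum(r,g)-b-50,0)),("white",(np.where((b>60),1,0)*(im.min(2)-60)))):
            m=np.zeros_like(w); 
            hs=w[y0:y1,x0:x1].clip(0)
            # only blobs of dot size lying on dark wood
            k,l,s,ce=cv2.connectedComponentsWithStats((hs>15).astype(np.uint8))
            for i in range(1,k):
                if 8<=s[i,4]<=90 and max(s[i,2:4])<=11:
                    ww=hs*(cv2.dilate((l==i).astype(np.uint8),np.ones((3,3)))>0); yy,xx=np.mgrid[y0:y1,x0:x1]
                    p=np.array([(ww*xx).sum(),(ww*yy).sum()])/ww.sum()
                    P=atz(c,p/[512,384],.072); q=(P[:2]-PTR)@RS*1000
                    if abs(q[0])<95 and -120<q[1]<95: print(c,nm,s[i,4],np.round(p,1),"rel",np.round(q,1))
if __name__=="__main__": dots()
E
python3 d.py
```

```text
top gold 14 [260.5 182.7] rel [-33.3 -14.9]
top white 27 [278.4 180.7] rel [-15.8 -75.6]
top white 14 [260.6 182.7] rel [-33.2 -14.9]
side gold 28 [267.8 213.7] rel [-35.3 -16.4]
side white 39 [274.9 227.6] rel [-16.9 -77. ]
```

```bash
python3 g.py -145.7 -40.8 45 1.5708
```

```text
tx -0.19 ty -0.73 tz 11.26 w 0.000 0.000 0.000 | clock 7.70 pos [ 0.4794 -0.0362  0.1576] F [-0.2 -0.5  0.3] q [-0.21  0.36  1.97  0.    0.81 -1.63]
```

```bash
python3 -m crank '[{"tx":-0.2,"ty":-0.7,"tz":3,"wx":0,"wy":0,"wz":0,"fingers":0},{"tx":-0.2,"ty":-0.7,"tz":6,"wx":0,"wy":0,"wz":0,"fingers":0},{"tx":-0.2,"ty":-0.7,"tz":8,"wx":0,"wy":0,"wz":0,"fingers":0},{"tx":-0.2,"ty":-0.7,"tz":9.5,"wx":0,"wy":0,"wz":0,"fingers":0},{"tx":-0.2,"ty":-0.7,"tz":10.6,"wx":0,"wy":0,"wz":0,"fingers":0},{"tx":-0.2,"ty":-0.7,"tz":11.1,"wx":0,"wy":0,"wz":0,"fingers":0},{"tx":-0.2,"ty":-0.7,"tz":11.1,"wx":0,"wy":0,"wz":0,"fingers":0},{"tx":-0.2,"ty":-0.7,"tz":11.1,"wx":0,"wy":0,"wz":0,"fingers":2.8},{"tx":-0.2,"ty":-0.7,"tz":11.1,"wx":0,"wy":0,"wz":0,"fingers":2.8},{"tx":-0.2,"ty":-0.7,"tz":11.1,"wx":0,"wy":0,"wz":0,"fingers":2.8}]' 20; python3 d.py; python3 g.py -145.7 -40.8 45 1.5708
```

```text
clock: 8.7
position: [0.4806, -0.0434, 0.0472]
ee_rot: [[-0.989, 0.148, 0.001], [0.148, 0.989, -0.0], [-0.001, 0.0, -1.0]]
ft_force: [0.3, 0.1, -0.2]
grip_width: 0.209
grip_force: 0.0
top gold 14 [260.5 182.7] rel [-33.3 -14.8]
top white 27 [278.4 180.7] rel [-15.8 -75.6]
top white 14 [260.6 182.7] rel [-33.3 -14.9]
side gold 28 [267.8 213.7] rel [-35.3 -16.4]
side white 40 [274.8 227.6] rel [-17. -77.]
tx 0.01 ty -0.03 tz 0.18 w 0.000 0.000 0.000 | clock 8.90 pos [ 0.4804 -0.0434  0.0468] F [-0.1 -0.1 -0.3] q [-0.23  0.55  2.06  0.    0.53 -1.65]
```

```bash
python3 -m crank '[{"tx":-0.8,"ty":0.5,"tz":0,"wx":0,"wy":0,"wz":0,"fingers":2.8},{"tx":-1.5,"ty":1.0,"tz":0,"wx":0,"wy":0,"wz":0,"fingers":2.8},{"tx":-2,"ty":1.4,"tz":0,"wx":0,"wy":0,"wz":0,"fingers":2.8},{"tx":-2.6,"ty":1.6,"tz":0,"wx":0,"wy":0,"wz":0,"fingers":2.8},{"tx":-3.2,"ty":1.6,"tz":0,"wx":0,"wy":0,"wz":0,"fingers":2.8},{"tx":-3.8,"ty":1.6,"tz":0,"wx":0,"wy":0,"wz":0,"fingers":2.8},{"tx":-4.3,"ty":1.6,"tz":0,"wx":0,"wy":0,"wz":0,"fingers":2.8},{"tx":-4.6,"ty":1.6,"tz":0,"wx":0,"wy":0,"wz":0,"fingers":2.8},{"tx":-4.8,"ty":1.6,"tz":0,"wx":0,"wy":0,"wz":0,"fingers":2.8},{"tx":-4.8,"ty":1.6,"tz":0,"wx":0,"wy":0,"wz":0,"fingers":2.8}]' 20; python3 d.py; python3 g.py -93 -24 45 1.5708; python3 - <<'E'
from h import *
a=cv2.imread  # picture of both
t,_=snap("top"); s,_=snap("side")
o=np.vstack([cv2.resize(t[140:225,205:315,::-1],(550,425//1))[:290*2:1][:300],cv2.resize(s[185:245,220:330,::-1],(550,300))]); cv2.imwrite("pics/4.png",o)
E
```

```text
clock: 9.9
position: [0.5306, -0.0349, 0.0466]
ee_rot: [[-0.989, 0.148, 0.001], [0.148, 0.989, -0.0], [-0.001, -0.0, -1.0]]
ft_force: [-0.3, -0.6, -0.6]
grip_width: 0.298
grip_force: 0.2
top gold 9 [259.1 173.5] rel [-1.9 -4.2]
top white 26 [276.6 171.7] rel [ 15.2 -64.1]
top white 16 [278.8 201.3] rel [-87.6 -88.7]
side gold 28 [276.8 211.1] rel [-4.3 -5.8]
side white 40 [284.  224.7] rel [ 13.7 -65.9]
tx -0.43 ty 0.06 tz 0.18 w -0.000 0.001 0.000 | clock 10.10 pos [ 0.5305 -0.0349  0.0468] F [ 0.  -0.7  0.4] q [-0.19  0.6   1.94  0.    0.6  -1.61]
```

View pics/4.png

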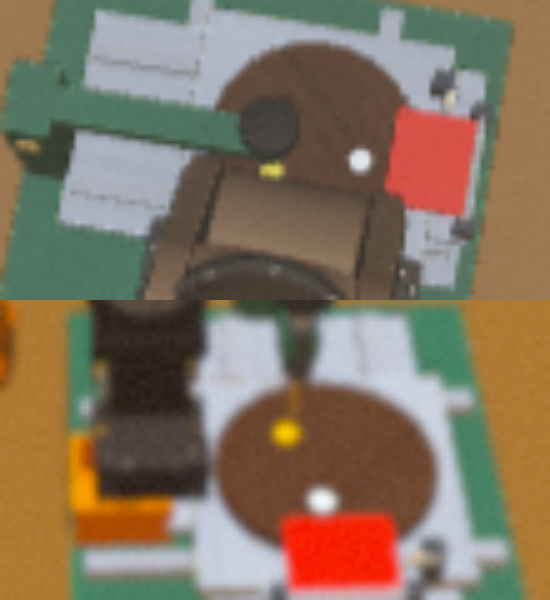

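```bash
python3 -m crank '[{"tx":-0.2,"ty":0.3,"tz":0,"wx":0,"wy":0,"wz":0,"fingers":2.8},{"tx":-0.36,"ty":0.45,"tz":0,"wx":0,"wy":0,"wz":0,"fingers":2.8},{"tx":-0.36,"ty":0.45,"tz":0,"wx":0,"wy":0,"wz":0,"fingers":2.8}]' 20; python3 d.py; python3 g.py -93 -24 45 1.5708; python3 - <<'E'
from g import *
t=np.mean([bot.read_camera("top")[0] for _ in range(3)],0).astype(np.uint8); s=np.mean([bot.read_camera("side")[0] for _ in range(3)],0).astype(np.uint8)
for c in("top","side"):
  for n,z in(("pointer",.084),("punch_top",.207)):
    for r in bot.tip_of(n,c)[:1]: print(c,n,r["conf"],np.array(r["xy"])*[512,384],((atz(c,r["xy"],z)[:2]-PTR)@RS*1000).round(1))
  print(c,proj(c,[[*PTR,.084],[*PTR,.072],[*PTR,.207]]))
o=np.hstack([cv2.resize(i[y:y+40,x:x+40,::-1],(400,400),interpolation=cv2.INTER_CUBIC) for i,x,y in((t,240,145),(s,258,173))]); cv2.imwrite("pics/5.png",o)
E
```

```text
clock: 10.5
position: [0.5346, -0.0306, 0.0466]
ee_rot: [[-0.989, 0.148, 0.0], [0.148, 0.989, 0.0], [-0.0, 0.0, -1.0]]
ft_force: [-1.9, -0.5, 1.8]
grip_width: 0.29
grip_force: 1.4
top white 26 [275.6 170.6] rel [ 18.4 -60.2]
top white 25 [277.7 200.7] rel [-86.  -84.7]
side gold 27 [277.7 210.1] rel [-0.9 -1.3]
side gold 20 [250.7 224.9] rel [-93.8 -62.9]
side white 41 [284.9 223.7] rel [ 17.  -61.8]
tx -0.09 ty -0.42 tz 0.16 w 0.000 0.000 0.000 | clock 10.70 pos [ 0.5346 -0.0307  0.0466] F [0.2 0.  0.2] q [-0.18  0.6   1.93  0.    0.61 -1.6 ]
top pointer 0.87 [257.28 168.  ] [14.2  4.9]
top punch_top 0.66 [260.9152 160.2048] [15.7 -6.2]
top [[257.98955172 172.15190945]
 [257.97325463 172.81349348]
 [258.17457024 164.63719943]]
side pointer 0.6 [277.4016 208.0896] [-2.7 -3.2]
side punch_top 0.44 [278.9888 209.7024] [ -16.5 -123.5]
side [[278.11341677 207.35952029]
 [277.89515028 209.80482761]
 [280.52712031 180.2368716 ]]
```

View pics/5.png

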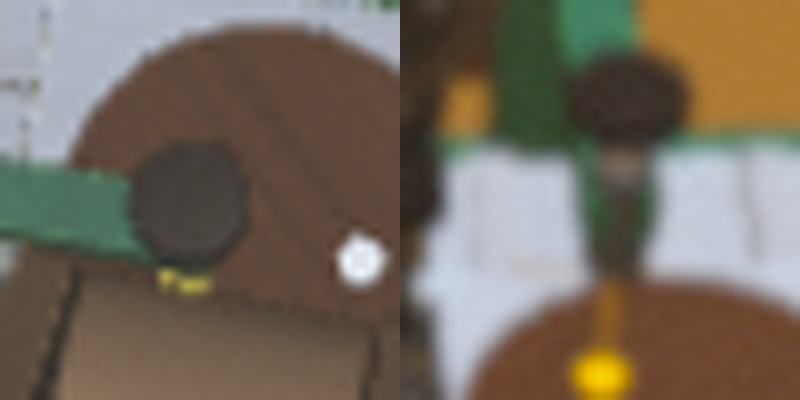

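```bash
python3 -m crank '[{"tx":0.5,"ty":-0.2,"tz":0,"wx":0,"wy":0,"wz":0,"fingers":1},{"tx":1,"ty":-0.2,"tz":0,"wx":0,"wy":0,"wz":0,"fingers":0},{"tx":1.2,"ty":-0.2,"tz":0,"wx":0,"wy":0,"wz":0,"fingers":0},{"tx":1.2,"ty":-0.2,"tz":-4,"wx":0,"wy":0,"wz":0,"fingers":0},{"tx":1.2,"ty":-0.2,"tz":-9,"wx":0,"wy":0,"wz":0,"fingers":0},{"tx":1.2,"ty":-0.2,"tz":-14,"wx":0,"wy":0,"wz":0,"fingers":0},{"tx":1.2,"ty":-0.2,"tz":-19,"wx":0,"wy":0,"wz":0,"fingers":0},{"tx":1.2,"ty":-0.2,"tz":-22,"wx":0,"wy":0,"wz":0,"fingers":0},{"tx":1.2,"ty":-0.2,"tz":-22,"wx":0,"wy":0,"wz":0,"fingers":0}]' 20; python3 d.py; python3 g.py 0 0 225 1.5708
```

```text
clock: 12.1
position: [0.5233, -0.0311, 0.2708]
ee_rot: [[-0.989, 0.148, 0.007], [0.148, 0.989, -0.001], [-0.007, -0.0, -1.0]]
ft_force: [0.9, -0.1, 0.2]
grip_width: 0.003
grip_force: 0.0
side gold 27 [277.7 210.1] rel [-0.9 -1.5]
side white 41 [284.9 223.7] rel [ 17.  -61.8]
tx -10.68 ty 2.20 tz 4.01 w 0.000 -0.002 0.000 | clock 12.30 pos [ 0.5216 -0.0309  0.2653] F [ 0.2  1.2 -1.1] q [-0.19  0.29  1.74  0.    1.11 -1.61]
```

```bash
python3 -m crank '[{"tx":-4,"ty":1,"tz":0,"wx":0,"wy":0,"wz":0,"fingers":0},{"tx":-8,"ty":2.2,"tz":0,"wx":0,"wy":0,"wz":0,"fingers":0},{"tx":-10.7,"ty":2.2,"tz":0,"wx":0,"wy":0,"wz":0,"fingers":0},{"tx":-10.7,"ty":2.2,"tz":1,"wx":0,"wy":0,"wz":0,"fingers":0},{"tx":-10.7,"ty":2.2,"tz":3,"wx":0,"wy":0,"wz":0,"fingers":0},{"tx":-10.7,"ty":2.2,"tz":4.5,"wx":0,"wy":0,"wz":0,"fingers":0},{"tx":-10.7,"ty":2.2,"tz":4.5,"wx":0,"wy":0,"wz":0,"fingers":0}]' 20; python3 g.py 0 0 207 1.5708
```

```text
clock: 13.0
position: [0.6294, -0.0249, 0.2181]
ee_rot: [[-0.989, 0.148, -0.006], [0.148, 0.989, 0.001], [0.006, 0.0, -1.0]]
ft_force: [-0.2, 0.4, -0.7]
grip_width: 0.003
grip_force: 0.0
tx -0.10 ty 0.01 tz 1.11 w 0.000 -0.006 0.000 | clock 13.00 pos [ 0.6294 -0.0249  0.2181] F [-0.2  0.4 -0.7] q [-0.14  0.5   1.54  0.    1.11 -1.57]
```

```bash
python3 -m crank '[{"tx":0,"ty":0,"tz":0.8,"wx":0,"wy":0,"wz":0,"fingers":0},{"tx":0,"ty":0,"tz":1.4,"wx":0,"wy":0,"wz":0,"fingers":0},{"tx":0,"ty":0,"tz":1.8,"wx":0,"wy":0,"wz":0,"fingers":0},{"tx":0,"ty":0,"tz":2.1,"wx":0,"wy":0,"wz":0,"fingers":0},{"tx":0,"ty":0,"tz":2.1,"wx":0,"wy":0,"wz":0,"fingers":0}]' 20; python3 g.py 0 0 197 1.5708
```

```text
clock: 13.5
position: [0.6312, -0.0251, 0.2009]
ee_rot: [[-0.989, 0.148, 0.0], [0.148, 0.989, 0.0], [-0.0, 0.0, -1.0]]
ft_force: [-2.8, -0.3, 6.3]
grip_width: 0.007
grip_force: 2.9
tx 0.08 ty -0.00 tz 0.39 w 0.000 0.000 0.000 | clock 13.50 pos [ 0.6312 -0.0251  0.2009] F [-2.8 -0.3  6.3] q [-0.14  0.51  1.56  0.    1.07 -1.57]
```

```bash
python3 -m crank '[{"tx":0,"ty":0,"tz":0.2,"wx":0,"wy":0,"wz":0,"fingers":0},{"tx":0,"ty":0,"tz":0.4,"wx":0,"wy":0,"wz":0,"fingers":0},{"tx":0,"ty":0,"tz":0.55,"wx":0,"wy":0,"wz":0,"fingers":0},{"tx":0,"ty":0,"tz":0.6,"wx":0,"wy":0,"wz":0,"fingers":0},{"tx":0,"ty":0,"tz":0.6,"wx":0,"wy":0,"wz":0,"fingers":0},{"tx":0,"ty":0,"tz":0.6,"wx":0,"wy":0,"wz":0,"fingers":0}]' 20; python3 g.py 0 0 197 1.5708
```

```text
clock: 14.1
position: [0.6313, -0.0251, 0.1972]
ee_rot: [[-0.989, 0.148, 0.002], [0.148, 0.989, -0.0], [-0.002, -0.0, -1.0]]
ft_force: [-7.8, -0.5, 19.9]
grip_width: 0.001
grip_force: 9.9
tx 0.10 ty -0.00 tz 0.02 w -0.000 0.002 0.000 | clock 14.10 pos [ 0.6313 -0.0251  0.1972] F [-7.8 -0.5 19.9] q [-0.14  0.52  1.56 -0.    1.06 -1.57]
```

```bash
python3 -m crank '[{"tx":0,"ty":0,"tz":0,"wx":0,"wy":0,"wz":0,"fingers":0},{"tx":0,"ty":0,"tz":0,"wx":0,"wy":0,"wz":0,"fingers":0},{"tx":0,"ty":0,"tz":-2,"wx":0,"wy":0,"wz":0,"fingers":0},{"tx":0,"ty":0,"tz":-5,"wx":0,"wy":0,"wz":0,"fingers":0},{"tx":0,"ty":0,"tz":-7,"wx":0,"wy":0,"wz":0,"fingers":0},{"tx":4,"ty":-1,"tz":-7,"wx":0,"wy":0,"wz":0,"fingers":0},{"tx":8,"ty":-2,"tz":-7,"wx":0,"wy":0,"wz":0,"fingers":0},{"tx":11.2,"ty":-2.6,"tz":-7,"wx":0,"wy":0,"wz":0,"fingers":0},{"tx":11.2,"ty":-2.6,"tz":-7,"wx":0,"wy":0,"wz":0,"fingers":0},{"tx":11.2,"ty":-2.6,"tz":-7,"wx":0,"wy":0,"wz":0,"fingers":0}]' 20; python3 d.py; python3 g.py -112 -25.7 46 1.5708
```

```text
clock: 15.1
position: [0.517, -0.0343, 0.2653]
ee_rot: [[-0.989, 0.149, 0.002], [0.149, 0.989, -0.0], [-0.002, 0.0, -1.0]]
ft_force: [1.0, -1.0, 0.0]
grip_width: 0.004
grip_force: 0.0
top white 12 [281.3 199.5] rel [-79.7 -96.4]
side gold 26 [277.7 210.1] rel [-0.9 -1.3]
side white 38 [284.9 223.7] rel [ 17.  -61.8]
tx 0.18 ty 0.02 tz 21.83 w 0.000 -0.000 0.000 | clock 15.30 pos [ 0.5176 -0.0342  0.2643] F [-0.4  0.1  0.6] q [-0.19  0.29  1.75  0.    1.11 -1.62]
```

```bash
python3 -m crank '[{"tx":0.2,"ty":0,"tz":5,"wx":0,"wy":0,"wz":0,"fingers":0},{"tx":0.2,"ty":0,"tz":10,"wx":0,"wy":0,"wz":0,"fingers":0},{"tx":0.2,"ty":0,"tz":14,"wx":0,"wy":0,"wz":0,"fingers":0},{"tx":0.2,"ty":0,"tz":18,"wx":0,"wy":0,"wz":0,"fingers":0},{"tx":0.2,"ty":0,"tz":20,"wx":0,"wy":0,"wz":0,"fingers":0},{"tx":0.2,"ty":0,"tz":21.4,"wx":0,"wy":0,"wz":0,"fingers":0},{"tx":0.2,"ty":0,"tz":21.8,"wx":0,"wy":0,"wz":0,"fingers":0},{"tx":0.2,"ty":0,"tz":21.8,"wx":0,"wy":0,"wz":0,"fingers":2.8},{"tx":0.2,"ty":0,"tz":21.8,"wx":0,"wy":0,"wz":0,"fingers":2.8},{"tx":0.2,"ty":0,"tz":21.8,"wx":0,"wy":0,"wz":0,"fingers":2.8}]' 20; python3 d.py; python3 g.py -112 -25.7 46 1.5708
```

```text
clock: 16.3
position: [0.5152, -0.034, 0.0474]
ee_rot: [[-0.989, 0.148, 0.001], [0.148, 0.989, -0.0], [-0.001, 0.0, -1.0]]
ft_force: [0.7, 0.3, -0.5]
grip_width: 0.201
grip_force: 0.0
top gold 9 [257.7 173.4] rel [-2.1  0.5]
top white 26 [275.6 170.6] rel [ 18.4 -60.2]
top white 8 [257.7 173.5] rel [-2.5  0.6]
side gold 26 [277.7 210.1] rel [-0.9 -1.4]
side white 41 [284.9 223.7] rel [ 17.  -61.7]
tx -0.08 ty 0.03 tz 0.11 w 0.000 0.001 0.000 | clock 16.50 pos [ 0.515  -0.0339  0.0471] F [ 0.6 -0.9 -0.8] q [-0.19  0.58  1.98  0.    0.58 -1.62]
```

```bash
python3 -m crank '[{"tx":0.5,"ty":0.6,"tz":0,"wx":0,"wy":0,"wz":0,"fingers":2.8},{"tx":1,"ty":1.3,"tz":0,"wx":0,"wy":0,"wz":0,"fingers":2.8},{"tx":1.5,"ty":2.1,"tz":0,"wx":0,"wy":0,"wz":0,"fingers":2.8},{"tx":2,"ty":2.9,"tz":0,"wx":0,"wy":0,"wz":0,"fingers":2.8},{"tx":2.4,"ty":3.7,"tz":0,"wx":0,"wy":0,"wz":0,"fingers":2.8},{"tx":2.7,"ty":4.5,"tz":0,"wx":0,"wy":0,"wz":0,"fingers":2.8},{"tx":3,"ty":5.2,"tz":0,"wx":0,"wy":0,"wz":0,"fingers":2.8},{"tx":3.2,"ty":5.8,"tz":0,"wx":0,"wy":0,"wz":0,"fingers":2.8},{"tx":3.2,"ty":6.1,"tz":0,"wx":0,"wy":0,"wz":0,"fingers":2.8},{"tx":3.2,"ty":6.1,"tz":0,"wx":0,"wy":0,"wz":0,"fingers":2.8}]' 20; python3 d.py; python3 g.py -130 35 46 1.5708
```

```text
clock: 17.5
position: [0.4917, 0.0317, 0.0465]
ee_rot: [[-0.989, 0.148, -0.001], [0.148, 0.989, 0.0], [0.001, 0.0, -1.0]]
ft_force: [0.1, 0.6, 0.8]
grip_width: 0.294
grip_force: 0.1
top gold 16 [241.4 175.2] rel [-18.2  56. ]
top white 15 [241.5 175.2] rel [-18.2  56. ]
top white 23 [259.4 173.8] rel [-2.6 -5.4]
side gold 26 [270.7 198.4] rel [-20.  54.]
side white 37 [277.4 211.2] rel [-2.2 -6.4]
tx -1.54 ty 0.01 tz 0.04 w 0.000 -0.001 -0.000 | clock 17.70 pos [0.4918 0.0311 0.0464] F [-0.2 -0.1  0.6] q [-0.07  0.56  2.04  0.    0.54 -1.49]
```

```bash
python3 -m crank '[{"tx":0,"ty":0.3,"tz":0,"wx":0,"wy":0,"wz":0,"fingers":2.8},{"tx":0,"ty":0.55,"tz":0,"wx":0,"wy":0,"wz":0,"fingers":2.8},{"tx":0,"ty":0.55,"tz":0,"wx":0,"wy":0,"wz":0,"fingers":2.8},{"tx":-1,"ty":0.4,"tz":0,"wx":0,"wy":0,"wz":0,"fingers":2.8},{"tx":-2,"ty":0.4,"tz":0,"wx":0,"wy":0,"wz":0,"fingers":2.8},{"tx":-2.9,"ty":0.4,"tz":0,"wx":0,"wy":0,"wz":0,"fingers":2.8},{"tx":-3.3,"ty":0.4,"tz":0,"wx":0,"wy":0,"wz":0,"fingers":2.8},{"tx":-3.5,"ty":0.4,"tz":0,"wx":0,"wy":0,"wz":0,"fingers":2.8},{"tx":-3.5,"ty":0.4,"tz":0,"wx":0,"wy":0,"wz":0,"fingers":2.8}]' 20; python3 d.py; python3 g.py -130 35 46 1.5708
```

```text
clock: 18.6
position: [0.5275, 0.0299, 0.0466]
ee_rot: [[-0.989, 0.148, 0.0], [0.148, 0.989, 0.0], [-0.0, 0.0, -1.0]]
ft_force: [0.3, -0.5, 0.3]
grip_width: 0.292
grip_force: 0.0
top gold 16 [240.3 174. ] rel [-14.8  60.8]
top white 13 [240.3 174. ] rel [-14.7  60.8]
top white 17 [257.8 173.2] rel [-1.4  0.4]
side gold 26 [271.4 197.3] rel [-17.   59.2]
side white 37 [278.3 210.2] rel [ 1.3 -1.9]
tx 1.99 ty -0.40 tz 0.07 w 0.000 0.000 0.000 | clock 18.80 pos [0.5274 0.0299 0.0467] F [ 0.2  0.4 -0.6] q [-0.07  0.59  1.95  0.    0.6  -1.49]
```

```bash
python3 -m crank '[{"tx":1,"ty":0.2,"tz":0,"wx":0,"wy":0,"wz":0,"fingers":2.8},{"tx":2,"ty":0.2,"tz":0,"wx":0,"wy":0,"wz":0,"fingers":2.8},{"tx":2.8,"ty":0,"tz":0,"wx":0,"wy":0,"wz":0,"fingers":2.8},{"tx":3.1,"ty":0,"tz":0,"wx":0,"wy":0,"wz":0,"fingers":2.8},{"tx":3.25,"ty":0,"tz":0,"wx":0,"wy":0,"wz":0,"fingers":2.8},{"tx":3.25,"ty":0,"tz":0,"wx":0,"wy":0,"wz":0,"fingers":2.8}]' 20; python3 d.py; python3 g.py -130 35 46 1.5708
```

```text
clock: 19.4
position: [0.4953, 0.0347, 0.0467]
ee_rot: [[-0.989, 0.148, 0.0], [0.148, 0.989, 0.0], [-0.0, 0.0, -1.0]]
ft_force: [1.0, -0.2, -0.4]
grip_width: 0.295
grip_force: 0.0
top gold 17 [240.1 174.2] rel [-15.7  61.4]
top white 15 [240.1 174.2] rel [-15.6  61.2]
top white 17 [257.8 173.2] rel [-1.4  0.5]
side gold 27 [271.4 197.3] rel [-17.2  59.3]
side white 39 [278.2 210.1] rel [ 0.8 -1.2]
tx -1.24 ty -0.40 tz 0.06 w 0.000 -0.000 0.000 | clock 19.60 pos [0.4953 0.0347 0.0466] F [-0.2 -0.7  0.2] q [-0.06  0.57  2.03  0.    0.55 -1.49]
```

```bash
python3 -m crank '[{"tx":-0.5,"ty":0,"tz":0,"wx":0,"wy":0,"wz":0,"fingers":1},{"tx":-1.2,"ty":0,"tz":0,"wx":0,"wy":0,"wz":0,"fingers":0},{"tx":-1.2,"ty":0,"tz":0,"wx":0,"wy":0,"wz":0,"fingers":0},{"tx":-1.2,"ty":0,"tz":-4,"wx":0,"wy":0,"wz":0,"fingers":0},{"tx":-1.2,"ty":0,"tz":-9,"wx":0,"wy":0,"wz":0,"fingers":0},{"tx":-1.2,"ty":0,"tz":-14,"wx":0,"wy":0,"wz":0,"fingers":0},{"tx":-1.2,"ty":0,"tz":-19,"wx":0,"wy":0,"wz":0,"fingers":0},{"tx":-1.2,"ty":0,"tz":-22,"wx":0,"wy":0,"wz":0,"fingers":0},{"tx":-1.2,"ty":0,"tz":-22,"wx":0,"wy":0,"wz":0,"fingers":0}]' 20; python3 d.py; python3 - <<'E'
from h import *
o=[]
for c,x,y in(("top",240,145),("side",258,173)):
    i=np.mean([bot.read_camera(c)[0] for _ in range(3)],0).astype(np.uint8); o.append(cv2.resize(i[y:y+40,x:x+40,::-1],(400,400),interpolation=cv2.INTER_CUBIC))
cv2.imwrite("pics/6.png",np.hstack(o))
E
python3 g.py 0 0 220 1.5708
```

```text
clock: 20.5
position: [0.5083, 0.0329, 0.2708]
ee_rot: [[-0.989, 0.148, 0.007], [0.148, 0.989, -0.0], [-0.007, 0.001, -1.0]]
ft_force: [-0.1, 0.3, 0.1]
grip_width: 0.007
grip_force: 0.0
side gold 27 [271.3 197.3] rel [-17.3  59.2]
side white 39 [278.2 210.1] rel [ 0.8 -1.3]
tx -13.07 ty -3.90 tz 4.59 w 0.000 -0.001 0.000 | clock 21.00 pos [0.507 0.033 0.266] F [-0.  -0.  -0.1] q [-0.07  0.27  1.77  0.    1.1  -1.49]
```

View pics/6.png

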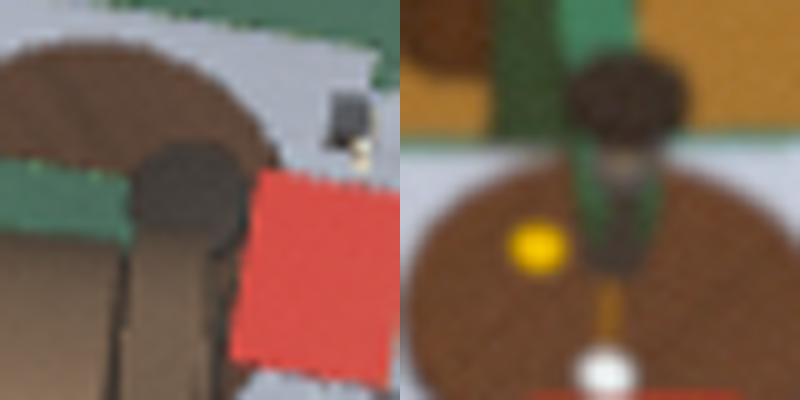

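The white dot at (605,373) sits directly below the pointer tip at (609,345), so I'll punch now.

```bash
python3 -m crank '[{"tx":-4,"ty":-1.5,"tz":0,"wx":0,"wy":0,"wz":0,"fingers":0},{"tx":-8,"ty":-3,"tz":0,"wx":0,"wy":0,"wz":0,"fingers":0},{"tx":-11.5,"ty":-3.9,"tz":0,"wx":0,"wy":0,"wz":0,"fingers":0},{"tx":-13,"ty":-3.9,"tz":0.5,"wx":0,"wy":0,"wz":0,"fingers":0},{"tx":-13,"ty":-3.9,"tz":3,"wx":0,"wy":0,"wz":0,"fingers":0},{"tx":-13,"ty":-3.9,"tz":4.6,"wx":0,"wy":0,"wz":0,"fingers":0},{"tx":-13,"ty":-3.9,"tz":4.6,"wx":0,"wy":0,"wz":0,"fingers":0},{"tx":-13,"ty":-3.9,"tz":4.6,"wx":0,"wy":0,"wz":0,"fingers":0}]' 20; python3 g.py 0 0 197 1.5708
```

```text
clock: 21.8
position: [0.63, -0.0249, 0.2208]
ee_rot: [[-0.989, 0.148, -0.0], [0.148, 0.989, 0.0], [0.0, 0.0, -1.0]]
ft_force: [0.1, -0.3, -0.0]
grip_width: 0.004
grip_force: 0.0
tx -0.04 ty -0.01 tz 2.38 w 0.000 -0.000 0.000 | clock 21.80 pos [ 0.63   -0.0249  0.2208] F [ 0.1 -0.3 -0. ] q [-0.14  0.49  1.54  0.    1.11 -1.57]
```

```bash
python3 -m crank '[{"tx":0,"ty":0,"tz":0.9,"wx":0,"wy":0,"wz":0,"fingers":0},{"tx":0,"ty":0,"tz":1.5,"wx":0,"wy":0,"wz":0,"fingers":0},{"tx":0,"ty":0,"tz":2,"wx":0,"wy":0,"wz":0,"fingers":0},{"tx":0,"ty":0,"tz":2.4,"wx":0,"wy":0,"wz":0,"fingers":0},{"tx":0,"ty":0,"tz":2.65,"wx":0,"wy":0,"wz":0,"fingers":0},{"tx":0,"ty":0,"tz":2.75,"wx":0,"wy":0,"wz":0,"fingers":0},{"tx":0,"ty":0,"tz":2.75,"wx":0,"wy":0,"wz":0,"fingers":0},{"tx":0,"ty":0,"tz":2.75,"wx":0,"wy":0,"wz":0,"fingers":0},{"tx":0,"ty":0,"tz":2.75,"wx":0,"wy":0,"wz":0,"fingers":0}]' 20; python3 g.py 0 0 197 1.5708
```

```text
clock: 22.7
position: [0.6303, -0.0249, 0.1971]
ee_rot: [[-0.989, 0.148, 0.004], [0.148, 0.989, -0.001], [-0.004, 0.0, -1.0]]
ft_force: [-9.7, 1.5, 31.3]
grip_width: 0.002
grip_force: 15.6
tx -0.01 ty -0.01 tz 0.01 w 0.000 0.004 0.000 | clock 22.70 pos [ 0.6303 -0.0249  0.1971] F [-9.7  1.5 31.3] q [-0.14  0.51  1.57 -0.    1.06 -1.57]
```

It has bottomed at z = 0.197. I'll lift straight up and check.

```bash
python3 -m crank '[{"tx":0,"ty":0,"tz":-2,"wx":0,"wy":0,"wz":0,"fingers":0},{"tx":0,"ty":0,"tz":-5,"wx":0,"wy":0,"wz":0,"fingers":0},{"tx":0,"ty":0,"tz":-8,"wx":0,"wy":0,"wz":0,"fingers":0},{"tx":4,"ty":0,"tz":-10,"wx":0,"wy":0,"wz":0,"fingers":0},{"tx":9,"ty":0,"tz":-10,"wx":0,"wy":0,"wz":0,"fingers":0},{"tx":14,"ty":0,"tz":-10,"wx":0,"wy":0,"wz":0,"fingers":0},{"tx":18,"ty":0,"tz":-10,"wx":0,"wy":0,"wz":0,"fingers":0},{"tx":18,"ty":0,"tz":-10,"wx":0,"wy":0,"wz":0,"fingers":0},{"tx":18,"ty":0,"tz":-10,"wx":0,"wy":0,"wz":0,"fingers":0}]' 20; python3 d.py; python3 g.py 0 0 197; python3 - <<'E'
from h import *
i,_=snap("side"); cv2.imwrite("pics/7.png",cv2.resize(i[:,:,::-1],(800,600)))
E
```

```text
clock: 23.6
position: [0.4517, 0.0019, 0.2937]
ee_rot: [[-0.989, 0.148, 0.002], [0.148, 0.989, -0.0], [-0.002, 0.0, -1.0]]
ft_force: [1.1, -0.3, -0.6]
grip_width: 0.006
grip_force: 0.0
top gold 17 [240.1 174.2] rel [-15.7  61.4]
top white 13 [240.1 174.2] rel [-15.5  61.4]
top white 17 [257.7 173.1] rel [-1.3  0.7]
top white 19 [270.7 201.3] rel [-92.3 -60.9]
side gold 26 [271.4 197.3] rel [-17.1  59.4]
side white 39 [278.2 210.1] rel [ 0.8 -1.3]
tx -17.98 ty 0.00 tz 9.57 | clock 23.80 pos [0.4527 0.0016 0.2928] F [-0.3  0.   0.1] q [-0.14  0.16  1.84  0.    1.14 -1.56]
```

View pics/7.png

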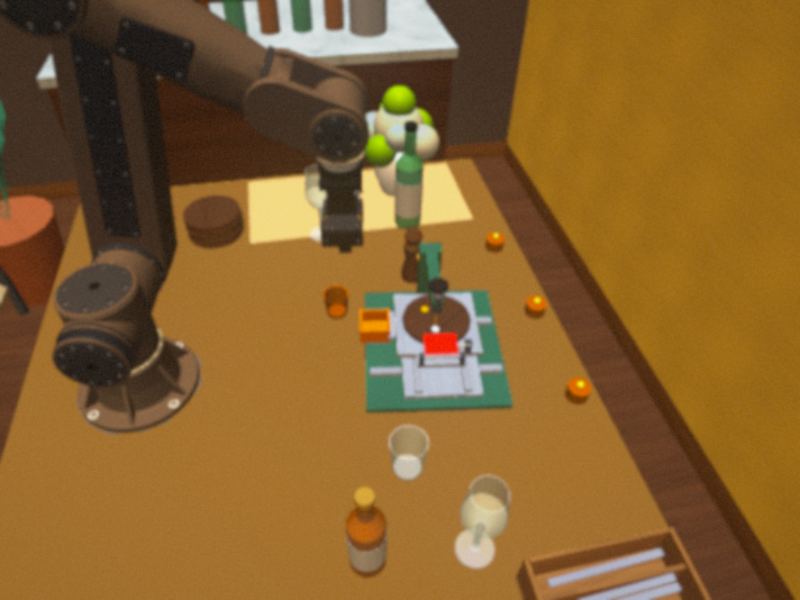

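The flap is shut at (440,345), the punch is up at (437,290) and the white dot at (435,329) is under the pointer. The bystanders are where they started.

```bash
python3 -c "
from rig import bot
print(bot.finish_job())"
```

```text
the job is handed in; nothing more can be done
None
```

I shut the flap and punched the gold dot, then the white dot; by the camera each was within about 2 mm of the pointer. The job is handed in at about 24 s with the flap shut, the punch up, the white dot still under the pointer and the bystanders undisturbed.

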